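# Set the former and hold-down bar in the bending jig

## Robot

A 6-joint arm with a two-finger parallel gripper is mounted at the origin on a cart in front of the work surface, level with it; the furniture and walls round the work are solid. World frame = base frame: x ahead of the robot, y to its left, z up, the work surface at z = 0. Lengths are in m, angles in rad, forces in N, time in s.
With the tool pointing down it reaches from about 0.375 to 0.9 m from the base axis. Payload 3.1 kg.
Tool frame: the origin (TCP) lies on the centre line of the jaws, within the pads' length; the fingertips stand arm.tcp_to_tips ahead of it and the grasp point (between the pads) lies 11 mm behind it (arm.tcp_to_tips is the distance from the TCP to the fingertips, in m); z points along the fingers, y is the line along which they close (so a half turn about z gives the same grasp; the last joint's range is limited). The gripper opens to 85 mm and grips with 20 to 120 N. Pads are 22 mm wide; open, the fingers measure 114 mm over their backs; the gripper's body (76 mm by 85 mm) begins 54 mm behind the grasp point. The pads swing forward as they close: fully open they stand 13 mm farther back than shut.
Start: joints at [0.962, 0.527, 1.433, -0, 1.181, -0.178], TCP at [0.261, 0.568, 0.239] pointing down, gripper open.
Joint ranges: [-3.08, 3.08], [-0.75, 2.2], [0.22, 2.44], [-1.43, 4.57], [0, 2.65], [-2.85, 2.85]. Speed limits (rad/s): [2.79, 2.79, 3.14, 3.14, 3.14, 3.14].

## Interface

Orientations are given as [roll, pitch, yaw] about the fixed x, y, z axes, in that order (R = Rz(yaw) Ry(pitch) Rx(roll)).
In Python, from plant import arm, imaging, sign_off gives the robot as it stands.
- The arm moves only by the shell command python3 -m pendant 'ROWS' [OPENING] [FORCE]. ROWS is a JSON object whose one key "steps" holds a list of rows, each a list of 2 entries, a list of its own where there are three numbers: the shift along the tool's x, y, z in mm, then the turn, a rotation vector about the tool's x, y, z in rad. A call has 1 to 20 rows; each row is the pose to reach, as a shift and turn from the pose commanded when the call began, along the tool's axes at that moment; what a row does not reach only later rows make up. A row lasts 1/8 s, in which the tool goes at most 62.5 mm and 10.7 degrees, less where a joint would pass 70% of its speed; a pose out of reach is approached as far as the arm can. A call with a gripper value outside its range is refused whole. OPENING is the opening, from -1 (shut) to 1 (fully open), set as the call begins (- or left out, the last holds). The fingers move at their own pace and stop on an object; FORCE is the grip in N (left out, the last holds). Time passes only in rows, so rows that repeat a pose let the fingers close. It gives the time, the measured TCP pose, the force, the opening and the grip force at its end, in the units of the state.
- arm.observe(): the state, without advancing time (a new reading comes with each control period).
- imaging.read_camera(name): name is "scene" or "top" or "wrist"; returns (picture, depth): 420x560x3 uint8, red, green, blue; 420x560 float32, m along the optical axis (not along the pixel's ray), 0 where there is no reading.
- imaging.get_calibration(name): a dict with "mtx" (3x3 intrinsics, pixels), "cam_to_world" (4x4, takes a point from camera to world coordinates). Camera axes: x right, y down, z forward; pixel columns grow to the right and rows downward; lengths in m; the calibration is good to about 2 mm. The wrist camera is an equidistant fisheye: a pixel r from the principal point sees the ray r / f radians off the axis. A picture is of the moment at which its call begins: read the wrist's pose just before it. get_calibration takes no time and is no camera call; for the wrist camera it gives the pose at the moment of the call.
- sign_off(): hands the job in; it is judged then, once.
The state is a dict: "time_s": time; "q": joint angles; "qvel": joint speeds; "tau": joint torques, N m; "position": TCP position; "tcp_rot": TCP orientation; "force": force on the tool from outside, world axes, zero at the start; "wrist_torque": the same for the moment, N m; "finger_gap": opening from 0.0 (shut) to 1.0 (fully open); "gripper_force": force on a finger pad.
Only numpy, scipy, OpenCV 4.12 (cv2) and the standard library are available. Lean on these libraries where they do the work, as an engineer would, in place of code of your own. Each camera call takes 0.05 s, during which the arm holds its last target. There are 200 camera calls.

## Task

Make the bending jig ready: take the steel former out of its wooden rest and plug it fully home, shoulder flush on the jig, in whichever of the two sockets is clear (a broken-off shank is stuck down inside the other one, so a former put there stops short). Then lay the aluminium hold-down bar over it, down in the notches of both end posts and about centred. Leave the tin, tube coupling and marker where they are.

Things in the scene. Friction and masses are not known exactly. Their poses are not given: they have to be found in the camera images.
- jig: Grey painted bending jig fixed to the bench: block 70 (x) x 220 (y) x 40 high, with 10 high bolting feet beyond its ends (270 over all). Origin at the centre of its underside; z up, y along its length. Two sockets in its top at y = +35 and -35, a notched post on top at each end. A broken shank fills one socket, unknown which, up to 12 below the rim. Screw heads 3 high at x +-27, y +-70.
- socket_a (a point): Centre of the mouth of the socket at the jig's y = +35, in the jig's top face (40 above the bench): a vertical hole 15.6 (x) x 25.6 (y), 31 to 32 deep. Axes as the jig's.
- socket_b (a point): Centre of the mouth of the socket at the jig's y = -35, same size and height as the other. Axes as the jig's.
- notch_a (a point): Middle of the notch floor of the post at the jig's y = +95, 77 above the bench. Post 60 (x) x 20 (y). The notch runs along y, 25 wide at its floor, flaring to about 31 at the tips of its cheeks, 90 above the bench. Axes as the jig's.
- notch_b (a point): The same on the post at the jig's y = -95.
- former: Steel plug, 0.15 to 0.31 kg. Head 26 (x) x 40 (y) x 30 high, with a boss 22 across and 3 high on top; below it a shank 14 (x) x 24 (y), 28 long, its last 2.5 tapering. Origin at the centre of the shoulder (the head's underside); z up. Half a turn changes nothing. Home, the shoulder lies on the jig's top; over the stuck shank it stops 16 above it.
- rest: Wooden rest block fixed to the bench, 75 (x) x 85 (y) x 34 high, origin at the centre of its underside. The former stands in a loose vertical hole 18 (x) x 28 (y) in its middle, shoulder on the block's top, so it can be lifted straight up and may shift by 2 and turn a little when gripped.
- bar: Hold-down bar: plain flat aluminium bar 20 (x) x 240 (y) x 14 high, 0.13 to 0.25 kg, lying flat on the bench; origin at the centre of its underside, z up. Laid in the notches its underside is 77 above the bench.
- tin: Bystander: low round green and clear tin, 65 across, 27 high, origin under its centre.
- tube: Bystander: small tube coupling lying on the bench, 19 x 42 x 17, origin under its centre.
- pen: Bystander: black marker lying on the bench, 12 x 123 (y) x 12, origin under its centre.
There are look-alikes about, which are no part of the job. Of the things shaped like the bar, the aluminium one is meant.

How it is judged:
On the way, in this order (a step that is already met when the one before it is completed fails the run):
1. the former is fully home in the clear socket (z of former in the frame of jig below 0.0425 m and angle between former's own z axis and vertical below 0.07 rad and (horizontal distance between former and socket_a below 0.005 m or horizontal distance between former and socket_b below 0.005 m)), for 0.2 s.
2. the hold-down bar lies in both notches (z of bar in the frame of jig between 0.074 and 0.08 m and angle between the y axis of bar and the y axis of jig, either way round below 0.1 rad and y of bar in the frame of jig between -0.015 and 0.015 m), for 0.2 s.
At the end, for the whole second after the job is handed in: Former in the clear socket (5 mm), shoulder at most 2.5 mm above the jig's top, upright within 4 degrees. Bar level in both notches, underside 74 to 80 mm above the bench, within 7 mm across and 15 mm along of the jig's middle, 6 degrees in yaw. Both at rest (all of step 1 and all of step 2 and x of bar in the frame of jig between -0.007 and 0.007 m and angle between the z axis of bar and the z axis of jig, either way round below 0.05 rad and linear speed of each of former, bar below 0.02 m/s); the robot touches nothing.
It fails at once if a bystander is moved more than 25 mm (distance of any of tin, tube, pen from where it was at the start of the episode above 0.025 m).
It also fails if it takes over 72 s, if anything falls off the work surface, if the arm or the gripper's body presses on something with over 40 N, if the wrist force passes 120 N, or if a joint passes its speed limit or range.

## Working session

There is one attempt and no reset: what is moved stays moved. The work goes in short steps, Python scripts to look and compute and a shell command to move; the robot and the scene stay as the last step left them, time stands still between calls to the robot, and variables do not carry over. Pictures are saved under pics/ and viewed, at most 10 in all, crops included, and the job is handed in when it is done.

```bash
ls; mkdir -p pics; python3 - <<'E'
from plant import arm, imaging
import cv2, numpy as np
print(arm.observe(), arm.tcp_to_tips)
for n in ("scene","top"):
    p,d=imaging.read_camera(n); c=imaging.get_calibration(n)
    cv2.imwrite(f"pics/{n}0.png",p[:,:,::-1]); np.savez(f"{n}0.npz",p=p,d=d,K=c["mtx"],T=c["cam_to_world"])
    print(n,c["mtx"],c["cam_to_world"])
E
```

```text
pics
{'time_s': 0.0, 'q': array([ 9.61488523e-01,  5.28467240e-01,  1.43387881e+00,  2.71115361e-05,
        1.18139850e+00, -1.78496370e-01]), 'qvel': array([ 0.00114069, -0.00223625, -0.0006245 , -0.00020908, -0.00139025,
        0.00085979]), 'tau': array([-2.75239599e-04, -4.42347622e+01, -1.78022039e+01, -1.94510535e-04,
        8.46285751e-03, -1.19452420e-05]), 'position': array([0.26057138, 0.56733768, 0.23834041]), 'tcp_rot': array([-3.13947940e+00, -4.06730173e-04,  2.71077047e+00]), 'force': array([0.33726787, 0.47965304, 0.16867163]), 'wrist_torque': array([-0.00807223,  0.00749976,  0.00293983]), 'gripper_force': 0.0, 'finger_gap': 0.9990860033754183} 0.008
scene [[533.70681643   0.         282.42812758]
 [  0.         533.70681643 204.84757747]
 [  0.           0.           1.        ]] [[-0.5130689  -0.35358752  0.78213565 -0.65113764]
 [-0.8582202   0.19563393 -0.4745371   0.87302811]
 [ 0.01477812 -0.91471484 -0.40382964  0.7071877 ]
 [ 0.          0.          0.          1.        ]]
top [[478.45608552   0.         287.29184724]
 [  0.         478.45608552 213.69213754]
 [  0.           0.           1.        ]] [[ 0.02045182 -0.98710427  0.15876678  0.35312476]
 [-0.99975015 -0.02162419 -0.00566     0.13393525]
 [ 0.00902021 -0.15861135 -0.98729989  1.41261333]
 [ 0.          0.          0.          1.        ]]
```

View pics/top0.png

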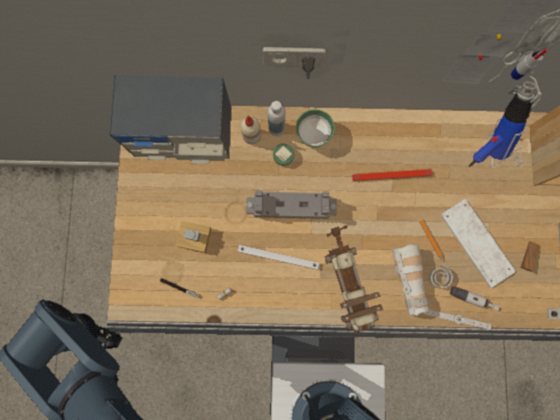

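View pics/scene0.png

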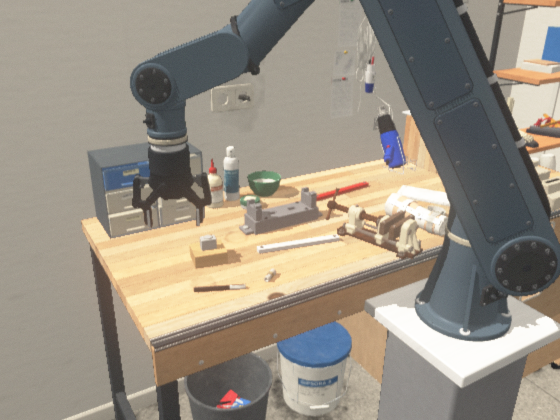

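Top view: rest with former at (193,237), jig at (290,205), tin at (284,155), coupling at (226,293), pen at (180,288). Bar-shaped things: light bar (238,248)-(320,267), red bar (353,177)-(431,173), pale strip (425,308)-(490,325). The light bar fits best by colour and length; I'll check it in one crop.

```bash
cat > h.py <<'E'
import numpy as np, cv2
def load(n):
    z=np.load(n); return z['p'],z['d'],z['K'],z['T']
def cloud(d,K,T):
    v,u=np.mgrid[:d.shape[0],:d.shape[1]]
    P=np.stack([(u-K[0,2])/K[0,0]*d,(v-K[1,2])/K[1,1]*d,d],-1)
    return P@T[:3,:3].T+T[:3,3]
def rect(W,m):
    r=cv2.minAreaRect((W[m][:,:2]*1000).astype(np.float32)); return np.round(r[0],1),np.round(r[1],1),round(r[2],1),int(m.sum())
E
python3 - <<'E'
from h import *
p,d,K,T=load('top0.npz'); W=cloud(d,K,T); z=W[...,2]
def box(u0,u1,v0,v1,z0,z1):
    m=np.zeros(z.shape,bool); m[v0:v1,u0:u1]=1; m&=(z>z0)&(z<z1)&(d>0); return m
print('bench z',np.median(z[270:285,130:150]))
for n,b in dict(bar=(230,328,240,275,.007,.03),red=(345,440,165,187,.006,.05),strip=(415,500,300,335,.006,.05),jigtop=(240,345,185,225,.03,.05),jigall=(235,345,185,225,.004,.12),posts=(240,345,185,225,.06,.12),postA=(240,290,185,225,.06,.12),postB=(295,345,185,225,.06,.12),rest=(170,220,220,256,.025,.045),former=(170,220,220,256,.055,.09),pen=(155,205,275,302,.006,.03),tube=(215,240,283,305,.006,.03),tin=(270,297,142,168,.015,.05)).items():
    m=box(*b); r=rect(W,m) if m.sum()>5 else None; print(n,r,np.round(np.median(z[m]),4))
a=cv2.resize(p[180:335,150:350],None,fx=3,fy=3,interpolation=cv2.INTER_CUBIC)
b=cv2.resize(p[160:190,345:440],None,fx=2,fy=2); c=cv2.resize(p[295:335,415:500],None,fx=2,fy=2)
o=np.zeros((465,800,3),np.uint8); o[:,:600]=a; o[:60,605:795]=b; o[80:160,605:775]=c
cv2.imwrite('pics/crop1.png',o[:,:,::-1])
E
```

```text
bench z -0.00043157006657068564
bar (array([451.5, 146.1]), array([ 99.3, 278.5]), 0.2, 595) 0.0137
red (array([ 702.7, -177.8]), array([ 65.2, 263. ]), 1.2, 575) 0.0134
strip (array([ 288.6, -369.8]), array([ 96.8, 241.5]), 1.1, 480) 0.0109
jigtop (array([604. , 114.3]), array([219.7,  71.6]), 90.0, 1410) 0.0399
jigall (array([607.8, 119. ]), array([118.9, 326.9]), 1.3, 2352) 0.0393
posts (array([603. , 114.1]), array([210.2,  59.3]), 89.9, 332) 0.0823
postA (array([603.2, 209.1]), array([20.2, 59.3]), 90.0, 168) 0.0822
postB (array([602.1,  19.2]), array([58. , 20.1]), 0.1, 164) 0.0824
rest (array([505. , 398.5]), array([86.9, 75.2]), 79.6, 629) 0.0337
former (array([505.6, 397.6]), array([40.7, 26.2]), 78.3, 133) 0.0645
pen (array([359.9, 435.9]), array([143.4,  64.4]), 87.8, 171) 0.0094
tube (array([347.8, 299. ]), array([39.3, 55.5]), 68.3, 87) 0.0125
tin (array([758.1, 142.6]), array([64.4, 63.9]), 35.3, 372) 0.0265
```

View pics/crop1.png

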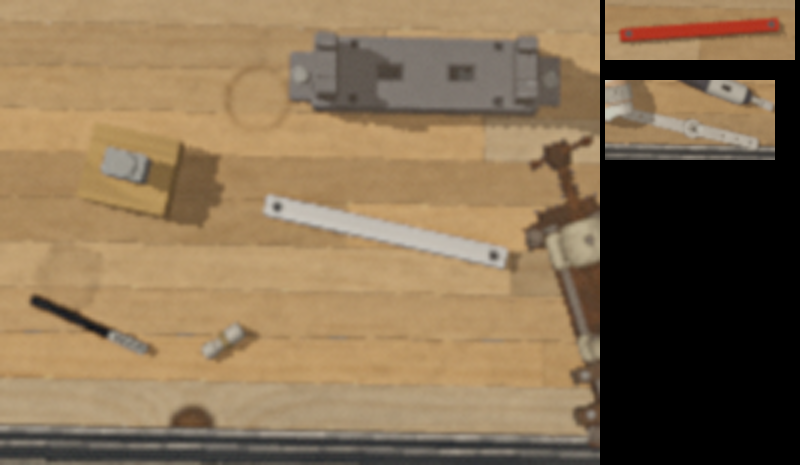

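The crop confirms the light grey, unpainted bar at full-image (279,257), lying left of the fixture, as the aluminium one. The red bar is painted, and the strip at right is a tool/wrench. Next: refine the bar, former and jig poses, and probe socket depth from above.

```bash
python3 - <<'E'
from h import *
p,d,K,T=load('top0.npz'); W=cloud(d,K,T); z=W[...,2]
m=np.zeros(z.shape,bool); m[240:275,230:328]=1
hsv=cv2.cvtColor(p,cv2.COLOR_RGB2HSV)
m&=(hsv[...,1]<60)&(hsv[...,2]>140)&(z>.009)&(z<.02)
print('bar',rect(W,m))
q=W[m][:,:2]; c=q.mean(0); s=np.linalg.svd(q-c,full_matrices=0)[2][0]; print(c,s,np.degrees(np.arctan2(s[1],s[0])))
for nm,(x,y) in dict(sa=(.603,.149),sb=(.603,.079)).items():
    k=(abs(W[...,0]-x)<.02)&(abs(W[...,1]-y)<.02)&(z<.034)&(d>0)
    print(nm,k.sum(),np.round(W[k]*1000,0).astype(int).tolist())
# holes by darkness in jig
g=p.sum(-1); 
for nm,(x,y) in dict(sa=(.603,.149),sb=(.603,.079)).items():
    k=(abs(W[...,0]-x)<.018)&(abs(W[...,1]-y)<.02); v,u=np.where(k); print(nm,u.min(),u.max(),v.min(),v.max()); print(g[v.min():v.max()+1,u.min():u.max()+1]); print((z[v.min():v.max()+1,u.min():u.max()+1]*1000).round().astype(int))
E
```

```text
bar (array([451. , 150.3]), array([239.1,  20.1]), 78.6, 502)
[0.45074767 0.15074476] [0.19919834 0.97995919] 78.50991584206236
sa 45 [[615, 163, 33], [615, 134, 34], [612, 160, 31], [612, 154, 32], [612, 151, 32], [613, 139, 29], [612, 160, 15], [611, 157, 20], [611, 154, 23], [612, 151, 16], [612, 148, 16], [612, 145, 17], [611, 142, 24], [612, 139, 19], [610, 131, 32], [611, 160, 6], [611, 157, 5], [610, 154, 12], [611, 151, 8], [610, 148, 13], [611, 145, 5], [611, 142, 9], [611, 139, 6], [607, 160, 9], [607, 157, 12], [608, 154, 8], [608, 151, 9], [607, 148, 14], [608, 145, 10], [608, 142, 8], [608, 139, 10], [605, 160, 3], [604, 157, 9], [604, 154, 9], [605, 151, 8], [604, 148, 11], [604, 145, 10], [605, 142, 9], [605, 139, 9], [601, 151, 12], [602, 148, 7], [601, 145, 13], [602, 142, 9], [601, 139, 11], [598, 136, 33]]
sb 43 [[617, 72, 33], [614, 92, 31], [612, 89, 27], [611, 86, 28], [612, 83, 26], [612, 80, 26], [612, 78, 27], [612, 74, 25], [613, 71, 22], [612, 69, 26], [609, 89, 28], [608, 86, 29], [609, 83, 28], [608, 80, 29], [608, 78, 32], [608, 72, 31], [609, 69, 25], [
[... 3162 characters left out ...]
8   39   43   38   39   47   36   45   35]
 [  37   40   37   27   28   26   26   27   25   22   26   35   39   42]
 [  35   39   41   28   29   28   29   32 1413   31   25   35   42   42]
 [  35   37   41   26   24   31   24   29   27   29   30   38   42   37]
 [  38   41   36   31   26   28   28   24   30   28   32   37   42   39]
 [  40   38   38   29   27   27   26   32   28   24   28   42   41   38]
 [  44   40   39   41   42   40   40   40   40   42   41   41   41   37]
 [  40   41   45   40   40   43   39   41   41   39   41   38   40   43]
 [  36   38   42   41   45   39   39   38   37   41   36   38   43   39]
 [  43   37   43   36   34   40   42   41   43   40   39   36   39   37]]
```

Clear socket: the one at world y≈+0.149 (floor at z≈8 mm). The one at y≈0.079 is blocked at ~28 mm. Now I'll hover over the former.

```bash
cat >> h.py <<'E'
from scipy.spatial.transform import Rotation as Ro
def delta(x,y,z,yawdeg):
    from plant import arm
    s=arm.observe(); R=Ro.from_euler('xyz',s['tcp_rot']); G=Ro.from_euler('xyz',[np.pi,0,np.radians(yawdeg)])
    print('shift mm',np.round(R.inv().apply(np.array([x,y,z])-s['position'])*1000,1),'turn',np.round((R.inv()*G).as_rotvec(),4),'t',s['time_s'],'q6',s['q'][5].round(2))
def snap(n,name):
    from plant import imaging
    c=imaging.get_calibration(n); p,d=imaging.read_camera(n)
    cv2.imwrite(f'pics/{name}.png',p[:,:,::-1]); np.savez(name+'.npz',p=p,d=d,K=c['mtx'],T=c['cam_to_world']); return p,d,c
def fcloud(d,K,T):
    v,u=np.mgrid[:d.shape[0],:d.shape[1]]; a=(u-K[0,2])/K[0,0]; b=(v-K[1,2])/K[1,1]; r=np.hypot(a,b)
    k=np.where(r>1e-9,np.tan(np.minimum(r,1.4))/np.maximum(r,1e-9),1)
    return np.stack([a*k*d,b*k*d,d],-1)@T[:3,:3].T+T[:3,3]
E
python3 -c "
from h import *
delta(.5055,.398,.16,78.5)"
```

```text
shift mm [-293.3  -51.5   78.4] turn [-1.9000e-03  1.0000e-03  1.3407e+00] t 0.1 q6 -0.18
```

```bash
python3 -m pendant '{"steps":[[[-50,-9,13],[0,0,0.17]],[[-100,-18,27],[0,0,0.34]],[[-150,-26,40],[0,0,0.51]],[[-200,-35,53],[0,0,0.68]],[[-250,-44,67],[0,0,0.85]],[[-293,-51.5,78.4],[0,0,1.02]],[[-293,-51.5,78.4],[0,0,1.19]],[[-293.3,-51.5,78.4],[-0.002,0.001,1.34]],[[-293.3,-51.5,78.4],[-0.002,0.001,1.34]],[[-293.3,-51.5,78.4],[-0.002,0.001,1.34]],[[-293.3,-51.5,78.4],[-0.002,0.001,1.34]]]}' 1
python3 - <<'E'
from h import *
p,d,c=snap('wrist','w1'); print(c)
W=fcloud(d,c['mtx'],c['cam_to_world'])
z=W[...,2]
for n,z0,z1 in (('boss',.0655,.069),('head',.061,.0645),('rest',.03,.037)):
    m=(z>z0)&(z<z1)&(np.hypot(W[...,0]-.5055,W[...,1]-.398)<.06)&(d>0); print(n,rect(W,m) if m.sum()>5 else 0)
E
```

```text
time_s: 1.48
position: [0.5057, 0.3988, 0.1609]
tcp_rot: [3.141, -0.002, 1.372]
force: [0.5, 0.3, -0.0]
finger_gap: 1.003
gripper_force: 0.0
{'mtx': array([[325.1922621 ,   0.        , 275.28900815],
       [  0.        , 325.1922621 , 202.47767618],
       [  0.        ,   0.        ,   1.        ]]), 'cam_to_world': array([[ 9.80109257e-01, -1.87857148e-01, -6.39963686e-02,
         5.22189610e-01],
       [-1.98456964e-01, -9.26407728e-01, -3.19974303e-01,
         4.82272693e-01],
       [ 8.22729731e-04,  3.26310302e-01, -9.45262350e-01,
         2.96298458e-01],
       [ 0.00000000e+00,  0.00000000e+00,  0.00000000e+00,
         1.00000000e+00]])}
boss (array([504.9, 400.1]), array([37.7, 22.4]), 79.2, 658)
head (array([504.9, 399.5]), array([39.4, 25.5]), 79.5, 507)
rest (array([504.5, 399.8]), array([85.7, 75.2]), 79.1, 6497)
```

View pics/w1.png

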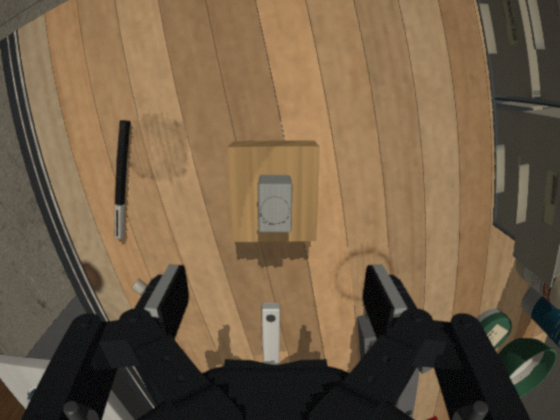

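The wrist view shows the former's head at (275,204), upright in the rest, with the jaws straddling it in line. Measured: (504.9, 399.8), long axis 79.3°. Descending to grip.

```bash
python3 -c "
from h import *
delta(.5049,.3998,.046,79.3)"
```

```text
shift mm [  0.6  -1.2 114.9] turn [ 0.0009 -0.0019 -0.0119] t 1.525 q6 0.69
```

```bash
python3 -m pendant '{"steps":[[[0.6,-1.2,40],[0,-0.002,-0.012]],[[0.6,-1.2,80],[0.001,-0.002,-0.012]],[[0.6,-1.2,100],[0.001,-0.002,-0.012]],[[0.6,-1.2,110],[0.001,-0.002,-0.012]],[[0.6,-1.2,115],[0.001,-0.002,-0.012]],[[0.6,-1.2,115],[0.001,-0.002,-0.012]],[[0.6,-1.2,115],[0.001,-0.002,-0.012]]]}' 1
python3 -m pendant '{"steps":[[[0,0,0],[0,0,0]],[[0,0,0],[0,0,0]],[[0,0,0],[0,0,0]],[[0,0,0],[0,0,0]],[[0,0,0],[0,0,0]],[[0,0,0],[0,0,0]],[[0,0,0],[0,0,0]],[[0,0,0],[0,0,0]]]}' -1 70
```

```text
time_s: 2.4
position: [0.5057, 0.4, 0.047]
tcp_rot: [3.14, -0.001, 1.383]
force: [0.5, -0.7, -0.3]
finger_gap: 1.003
gripper_force: 0.0
time_s: 3.4
position: [0.5053, 0.3998, 0.0463]
tcp_rot: [3.141, -0.0, 1.383]
force: [0.5, -0.8, 5.1]
finger_gap: 0.29
gripper_force: 69.4
```

```bash
python3 -m pendant '{"steps":[[[0,0,-15],[0,0,0]],[[0,0,-45],[0,0,0]],[[0,0,-90],[0,0,0]],[[0,0,-130],[0,0,0]],[[0,0,-130],[0,0,0]],[[0,0,-130],[0,0,0]]]}'
python3 -c "
from h import *
delta(.6033,.149,.175,90)
p,d,c=snap('wrist','w2')
W=fcloud(d,c['mtx'],c['cam_to_world']);np.save('w2W.npy',W)
from plant import arm
s=arm.observe(); R=Ro.from_euler('xyz',s['tcp_rot']); Q=R.inv().apply(W.reshape(-1,3)-s['position']).reshape(W.shape)*1000
# points in tool frame between fingers
m=(abs(Q[...,0])<40)&(abs(Q[...,1])<12.5)&(Q[...,2]<30)&(Q[...,2]>-45)&(d>0)
for z0 in range(-40,30,4):
  k=m&(Q[...,2]>=z0)&(Q[...,2]<z0+4)
  if k.sum()>5: print(z0,k.sum(),Q[k].min(0).round(1),Q[k].max(0).round(1))
"
```

```text
time_s: 4.15
position: [0.5038, 0.399, 0.1748]
tcp_rot: [-3.139, 0.002, 1.383]
force: [-0.5, -0.5, -2.5]
finger_gap: 0.29
gripper_force: 69.3
shift mm [-2.270e+02  1.444e+02 -1.000e-01] turn [-0.0026  0.0018 -0.188 ] t 4.15 q6 0.68
-32 83 [ -9.3 -12.5 -31.9] [ 12.5  12.5 -28. ]
-28 67 [-10.  -12.5 -28. ] [ 12.7  12.5 -24.1]
-24 1762 [-17.5 -12.5 -23.9] [ 19.5  12.5 -20. ]
-20 2489 [-20.3 -12.5 -20. ] [ 20.3  12.5 -16. ]
-16 255 [ 18.6 -12.5 -16. ] [ 20.4  12.5 -12. ]
-12 245 [ 18.4 -12.5 -12. ] [20.4 12.4 -8. ]
-8 218 [ 18.1 -12.5  -8. ] [20.3 12.5 -4. ]
-4 214 [ 18.4 -12.3  -4. ] [20.2 12.3 -0. ]
0 184 [ 18.6 -12.4   0. ] [20.4 12.5  4. ]
4 180 [ 18.6 -12.4   4. ] [20.4 12.5  8. ]
8 52 [ 18.6 -12.    8. ] [19.9 12.   9.9]
24 19 [11.4 -5.7 26.1] [12.2  6.4 27.9]
28 38 [10.8 -6.3 28. ] [12.   6.5 30. ]
```

View pics/w2.png

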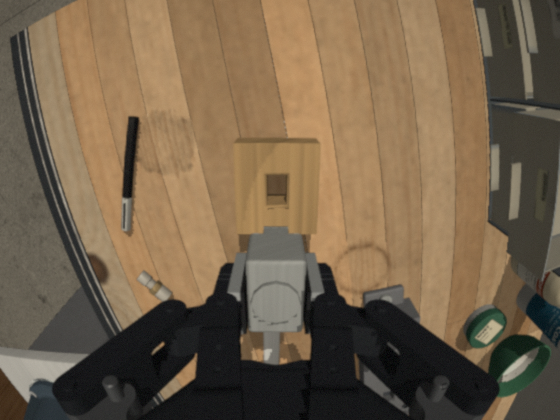

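The former is held square (visible at (275,285)), and the empty rest hole shows at (277,188). In hand its centre is within ~0.5 mm of the TCP, with the shoulder ~10–11 mm below. Moving over the clear socket.

```bash
python3 -m pendant '{"steps":[[[-20,13,0],[0,0,0]],[[-55,35,0],[0,0,-0.04]],[[-95,60,0],[0,0,-0.09]],[[-135,86,0],[0,0,-0.14]],[[-175,111,0],[-0.001,0.001,-0.188]],[[-205,131,0],[-0.003,0.002,-0.188]],[[-222,141,0],[-0.003,0.002,-0.188]],[[-227,144.4,0],[-0.003,0.002,-0.188]],[[-227,144.4,0],[-0.003,0.002,-0.188]],[[-227,144.4,0],[-0.003,0.002,-0.188]],[[-227,144.4,0],[-0.003,0.002,-0.188]]]}'
python3 - <<'E'
from h import *
p,d,c=snap('wrist','w3'); W=fcloud(d,c['mtx'],c['cam_to_world']); z=W[...,2]
from plant import arm
s=arm.observe(); print(s['position'],s['tcp_rot'])
R=Ro.from_euler('xyz',s['tcp_rot']); Q=R.inv().apply(W.reshape(-1,3)-s['position']).reshape(W.shape)*1000
for a,b in ((-8,6),):
    k=(abs(Q[...,1])<12)&(Q[...,0]>15)&(Q[...,0]<25)&(Q[...,2]>a)&(Q[...,2]<b); print('face x',np.median(Q[k][:,0]),np.polyfit(Q[k][:,1],Q[k][:,0],1))
k=(abs(Q[...,0])<25)&(abs(Q[...,1])<14)&(Q[...,2]>-21.5)&(Q[...,2]<-16); print('headtop z',np.median(Q[k][:,2]),Q[k].min(0),Q[k].max(0))
k=(abs(Q[...,0]-12)<4)&(abs(Q[...,1])<9)&(Q[...,2]>14)&(Q[...,2]<42); print('shank',k.sum(),Q[k].min(0),Q[k].max(0),np.median(Q[k],0))
# socket: points well below top near it
k=(abs(W[...,0]-.603)<.02)&(abs(W[...,1]-.149)<.02)&(d>0)
print('jig top z',np.median(z[k&(abs(z-.04)<.006)]))
h=k&(z<.032); print('hole',h.sum(),W[h].min(0),W[h].max(0),np.percentile(W[h],[3,50,97],axis=0))
for n,(y0,y1) in dict(A=(.18,.24),B=(0,.04)).items():
    m=(z>.07)&(z<.1)&(abs(W[...,0]-.603)<.04)&(W[...,1]>y0)&(W[...,1]<y1); print(n,m.sum(),rect(W,m) if m.sum()>9 else 0)
m=(abs(z-.04)<.004)&(abs(W[...,0]-.603)<.05)&(W[...,1]>.0)&(W[...,1]<.23); print('top',rect(W,m))
E
```

```text
time_s: 5.58
position: [0.604, 0.1508, 0.176]
tcp_rot: [3.139, -0.002, 1.572]
force: [0.4, 0.1, -1.7]
finger_gap: 0.291
gripper_force: 69.3
[0.60410886 0.15061646 0.17604129] [ 3.13858046e+00 -1.68345079e-03  1.57220643e+00]
face x 19.527042880213205 [-6.52349238e-03  1.95078152e+01]
headtop z -18.55010335344479 [-20.61299608 -13.98966603 -21.49941842] [ 20.646174    13.95903673 -16.00615483]
shank 167 [10.90901609 -6.75143615 27.17165792] [12.26244758  6.50272988 37.72094035] [11.56905377 -0.41489897 32.28705071]
jig top z 0.04063253190930277
hole 425 [0.59540917 0.13678988 0.00777638] [0.61087312 0.15512819 0.03198358] [[0.59544304 0.13696211 0.00841954]
 [0.6030602  0.14251296 0.01018269]
 [0.61079962 0.15446609 0.03002981]]
A 2423 (array([602.9, 210.3]), array([20.3, 58.1]), 89.9, 2423)
B 1014 (array([601.9,  20.8]), array([21.2, 59.2]), 89.7, 1014)
top (array([603.3, 159. ]), array([ 70.6, 132.2]), 0.2, 7251)
```

View pics/w3.png

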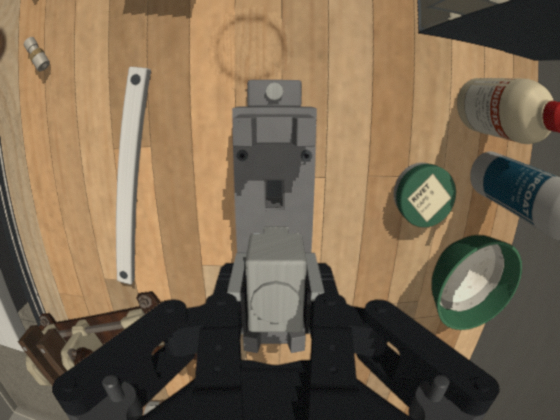

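The socket mouth is visible at (275,193), just ahead of the held former, with the hole's x-span 595.4–610.9. I'll pin its y from the rim edges, using the same camera.

```bash
python3 - <<'E'
from h import *
p,d,K,T=load('w3.npz'); g=cv2.cvtColor(p,cv2.COLOR_RGB2GRAY).astype(float)
def px(X):
    q=(np.asarray(X)-T[:3,3])@T[:3,:3]; r=np.hypot(q[:,0],q[:,1]); th=np.arctan2(r,q[:,2])
    return (K[0,0]*th*q[:,0]/r+K[0,2]),(K[1,1]*th*q[:,1]/r+K[1,2])
xs=np.arange(.58,.626,.0005); ys=np.arange(.125,.185,.0005)
X,Y=np.meshgrid(xs,ys); u,v=px(np.stack([X.ravel(),Y.ravel(),np.full(X.size,.0403)],1))
I=cv2.remap(g.astype(np.float32),u.reshape(X.shape).astype(np.float32),v.reshape(X.shape).astype(np.float32),1)
prof=I[:,(xs>.598)&(xs<.608)].mean(1); print([(round(y*1000,1),int(a)) for y,a in zip(ys,prof) if .134<y<.172])
row=I[(ys>.152)&(ys<.160)].mean(0); print([(round(x*1000,1),int(a)) for x,a in zip(xs,row) if .59<x<.617])
delta(.6032,.1506,.09,89.8)
E
```

```text
[(np.float64(134.5), 108), (np.float64(135.0), 107), (np.float64(135.5), 106), (np.float64(136.0), 104), (np.float64(136.5), 101), (np.float64(137.0), 98), (np.float64(137.5), 91), (np.float64(138.0), 81), (np.float64(138.5), 79), (np.float64(139.0), 78), (np.float64(139.5), 79), (np.float64(140.0), 79), (np.float64(140.5), 78), (np.float64(141.0), 75), (np.float64(141.5), 70), (np.float64(142.0), 64), (np.float64(142.5), 57), (np.float64(143.0), 51), (np.float64(143.5), 48), (np.float64(144.0), 45), (np.float64(144.5), 42), (np.float64(145.0), 41), (np.float64(145.5), 41), (np.float64(146.0), 41), (np.float64(146.5), 41), (np.float64(147.0), 43), (np.float64(147.5), 45), (np.float64(148.0), 44), (np.float64(148.5), 44), (np.float64(149.0), 43), (np.float64(149.5), 43), (np.float64(150.0), 43), (np.float64(150.5), 43), (np.float64(151.0), 43), (np.float64(151.5), 43), (np.float64(152.0), 43), (np.float64(152.5), 43), (np.float64(153.0), 43), (np.float64(153.5), 43), (np.float64(154.0), 43), (np.float64(154.5), 43), (np.float64(155.0), 43), (np.float64(155.5), 43), (np.float64(156.0),
[... 1512 characters left out ...]
), (np.float64(605.0), 42), (np.float64(605.5), 42), (np.float64(606.0), 42), (np.float64(606.5), 42), (np.float64(607.0), 42), (np.float64(607.5), 42), (np.float64(608.0), 42), (np.float64(608.5), 43), (np.float64(609.0), 46), (np.float64(609.5), 50), (np.float64(610.0), 53), (np.float64(610.5), 55), (np.float64(611.0), 57), (np.float64(611.5), 61), (np.float64(612.0), 65), (np.float64(612.5), 69), (np.float64(613.0), 71), (np.float64(613.5), 72), (np.float64(614.0), 72), (np.float64(614.5), 72), (np.float64(615.0), 72), (np.float64(615.5), 72), (np.float64(616.0), 72), (np.float64(616.5), 72), (np.float64(617.0), 72)]
shift mm [-0.2 -1.2 86. ] turn [ 0.003  -0.0017  0.0049] t 5.625 q6 0.06
```

```bash
python3 -m pendant '{"steps":[[[0,-0.4,25],[0.001,-0.001,0.002]],[[0.1,-0.8,55],[0.002,-0.001,0.004]],[[0.15,-1.1,80],[0.003,-0.002,0.005]],[[0.15,-1.1,90],[0.003,-0.002,0.005]],[[0.15,-1.1,90],[0.003,-0.002,0.005]],[[0.15,-1.1,90],[0.003,-0.002,0.005]],[[0.15,-1.1,90],[0.003,-0.002,0.005]],[[0.15,-1.1,90],[0.003,-0.002,0.005]]]}'
python3 -c "
from h import *
delta(.6033,.15095,.0505,89.8)"
```

```text
time_s: 6.62
position: [0.6041, 0.15, 0.0867]
tcp_rot: [3.14, 0.0, 1.566]
force: [0.1, 0.4, -1.9]
finger_gap: 0.287
gripper_force: 69.2
shift mm [ 1.  -0.9 36.2] turn [ 0.0015  0.0003 -0.0015] t 6.625 q6 0.07
```

```bash
cat >> h.py <<'E'
def avg(n=8):
    from plant import arm,imaging
    L=[]
    for i in range(n):
        imaging.read_camera('wrist'); s=arm.observe(); L.append(np.r_[s['position']*1000,s['tcp_rot'],s['force']])
    L=np.array(L); L[:,3]%=2*np.pi; print('mean',L.mean(0).round(4),'std',L.std(0).round(4)); return L.mean(0)
E
python3 - <<'E'
from h import *
avg()
p,d,c=snap('wrist','w4'); T=c['cam_to_world'];K=c['mtx']; W=fcloud(d,K,T); z=W[...,2]
k=(abs(W[...,0]-.603)<.016)&(abs(W[...,1]-.17)<.004)&(z>.042)&(z<.075);print('head face y',np.median(W[k][:,1]),k.sum(), W[k][:,0].min(),W[k][:,0].max())
k=(abs(z-.07)<.004)&(abs(W[...,0]-.603)<.025)&(abs(W[...,1]-.15)<.03);
k=(abs(W[...,0]-.603)<.012)&(abs(W[...,1]-.162)<.004)&(z>.045)&(z<.075);print('shank face',k.sum(),np.median(W[k],0) if k.sum() else 0)
E
```

```text
mean [ 6.037477e+02  1.499443e+02  8.614260e+01  3.141200e+00  4.000000e-04
  1.565800e+00 -2.543000e-01  2.330000e-01 -2.449000e+00] std [1.167e-01 1.340e-02 2.183e-01 4.000e-04 0.000e+00 0.000e+00 4.262e-01
 1.745e-01 4.730e-01]
head face y 0.16887954716960846 8 0.5910838080699369 0.6169053094628322
shank face 166 [0.60335881 0.16123762 0.05361454]
```

```bash
python3 -m pendant '{"steps":[[[1.1,-0.6,0],[0,0,0]],[[1.1,-0.6,2],[0,0,0]],[[1.1,-0.6,4],[0,0,0]],[[1.1,-0.6,6],[0,0,0]],[[1.1,-0.6,8],[0,0,0]],[[1.1,-0.6,9.5],[0,0,0]],[[1.1,-0.6,11],[0,0,0]],[[1.1,-0.6,12.5],[0,0,0]],[[1.1,-0.6,12.5],[0,0,0]],[[1.1,-0.6,12.5],[0,0,0]]]}'
python3 -c "
from h import *
avg(4)"
```

```text
time_s: 8.32
position: [0.6031, 0.1511, 0.0735]
tcp_rot: [3.141, 0.0, 1.566]
force: [0.1, -0.0, -1.9]
finger_gap: 0.293
gripper_force: 69.2
mean [ 6.031235e+02  1.510424e+02  7.349740e+01  3.141400e+00  4.000000e-04
  1.565800e+00 -7.850000e-02  4.070000e-02 -1.904800e+00] std [0.0089 0.0033 0.0087 0.     0.     0.     0.4233 0.6135 0.4811]
```

No contact force with the shank ~5 mm below the rim, so it has entered. Continuing down.

```bash
python3 -m pendant '{"steps":[[[0,0,3],[0,0,0]],[[0,0,6],[0,0,0]],[[0,0,9],[0,0,0]],[[0,0,12],[0,0,0]],[[0,0,15],[0,0,0]],[[0,0,18],[0,0,0]],[[0,0,20],[0,0,0]],[[0,0,21],[0,0,0]],[[0,0,21],[0,0,0]]]}'
python3 -c "
from h import *
avg(4)"
```

```text
time_s: 9.65
position: [0.6031, 0.151, 0.0525]
tcp_rot: [3.141, 0.0, 1.566]
force: [0.7, -0.3, -2.3]
finger_gap: 0.293
gripper_force: 69.4
mean [ 6.031328e+02  1.510340e+02  5.250560e+01  3.141400e+00  4.000000e-04
  1.565800e+00 -1.964000e-01 -2.150000e-02 -1.644000e+00] std [0.0101 0.0149 0.0091 0.     0.     0.     0.2103 0.5428 0.298 ]
```

```bash
python3 -m pendant '{"steps":[[[0,0,0.7],[0,0,0]],[[0,0,1.4],[0,0,0]],[[0,0,2],[0,0,0]],[[0,0,2.5],[0,0,0]],[[0,0,2.5],[0,0,0]]]}'
```

```text
time_s: 10.48
position: [0.6032, 0.1511, 0.0523]
tcp_rot: [3.141, 0.0, 1.566]
force: [-3.2, -1.4, 11.9]
finger_gap: 0.289
gripper_force: 71.1
```

Contact at TCP z=52.3 mm: the TCP-to-shoulder offset was 12.3 at the rest, so the shoulder is on the jig top. Release and rise.

```bash
python3 -m pendant '{"steps":[[[0,0,-2],[0,0,0]],[[0,0,-2],[0,0,0]],[[0,0,-2],[0,0,0]],[[0,0,-2],[0,0,0]],[[0,0,-2],[0,0,0]],[[0,0,-2],[0,0,0]]]}' 1
python3 -m pendant '{"steps":[[[0,0,-20],[0,0,0]],[[0,0,-60],[0,0,0]],[[0,0,-110],[0,0,0]],[[0,0,-150],[0,0,0]],[[0,0,-150],[0,0,0]],[[0,0,-150],[0,0,0]]]}' 1
python3 - <<'E'
from h import *
p,d,c=snap('wrist','w5'); W=fcloud(d,c['mtx'],c['cam_to_world']); z=W[...,2]
k=(abs(W[...,0]-.603)<.03)&(abs(W[...,1]-.15)<.04)&(d>0)
for n,a,b in (('headtop',.06,.078),):
    m=k&(z>a)&(z<b); print(n,rect(W,m),np.percentile(z[m],[10,30,50,70,90]))
m=k&(abs(z-.07)<.0025)&(np.hypot(W[...,0]-.603,W[...,1]-.15)>.0125);print('head z',np.median(z[m]))
m=(abs(z-.04)<.005)&(abs(W[...,0]-.603)<.033)&(abs(W[...,1]-.185)<.01);print('jig top',np.median(z[m]))
m=(z>.009)&(z<.02)&(W[...,0]<.53)&(W[...,0]>.38)&(abs(W[...,1]-.15)<.15)&(cv2.cvtColor(p,cv2.COLOR_RGB2HSV)[...,1]<60)&(d>0);print('bar',rect(W,m))
from plant import arm
delta(.4505,.1515,.15,-11.5)
E
```

```text
time_s: 11.22
position: [0.603, 0.151, 0.0518]
tcp_rot: [-3.141, 0.0, 1.566]
force: [0.6, 0.2, 0.7]
finger_gap: 1.0
gripper_force: 0.0
time_s: 11.98
position: [0.6026, 0.1511, 0.2025]
tcp_rot: [3.141, 0.0, 1.566]
force: [-0.2, 0.4, -0.9]
finger_gap: 1.004
gripper_force: 0.0
headtop (array([603.4, 151. ]), array([39.1, 25.3]), 89.2, 1319) [0.06951168 0.0704292  0.07105519 0.07296737 0.07406473]
head z 0.07058625038205948
jig top 0.04083054043687623
bar (array([450.7, 151.4]), array([239.7,  21.1]), 78.5, 3513)
shift mm [  -0.3 -151.5   51.7] turn [-8.0000e-04  1.9000e-03  1.7665e+00] t 12.025 q6 0.07
```

View pics/w5.png

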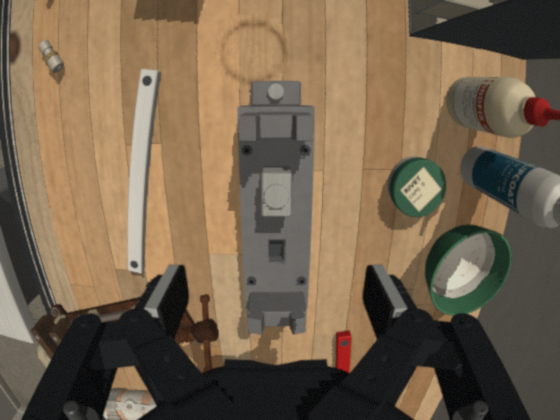

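The former sits at (276,193) in the image, with its head top 29.8 mm above the jig top: home in the clear socket. The bar is at (450.7, 151.4) with its axis at 78.5°. Going to the bar.

```bash
python3 -c "
from h import *
delta(.4507,.1514,.08,78.5)"
```

```text
shift mm [  -0.3 -151.2  121.7] turn [-0.0017  0.0007  0.1957] t 12.025 q6 0.07
```

```bash
python3 -m pendant '{"steps":[[[0,-30,0],[0,0,0.05]],[[0,-75,10],[0,0,0.1]],[[0,-115,40],[0,0,0.15]],[[0,-140,80],[0,0,0.196]],[[-0.3,-151.2,110],[-0.001,0.001,0.196]],[[-0.3,-151.2,122],[-0.001,0.001,0.196]],[[-0.3,-151.2,122],[-0.001,0.001,0.196]],[[-0.3,-151.2,122],[-0.001,0.001,0.196]],[[-0.3,-151.2,122],[-0.001,0.001,0.196]]]}' 1
python3 - <<'E'
from h import *
p,d,c=snap('wrist','w6'); W=fcloud(d,c['mtx'],c['cam_to_world']); z=W[...,2]
m=(z>.009)&(z<.02)&(W[...,0]<.53)&(W[...,0]>.38)&(abs(W[...,1]-.15)<.15)&(cv2.cvtColor(p,cv2.COLOR_RGB2HSV)[...,1]<60)&(d>0);print('bar',rect(W,m))
avg(3)
delta(.4507,.1514,.01,78.5)
E
```

```text
time_s: 13.15
position: [0.4531, 0.1516, 0.0808]
tcp_rot: [3.138, -0.001, 1.37]
force: [-0.0, -0.4, -0.6]
finger_gap: 1.0
gripper_force: 0.0
bar (array([450. , 151.3]), array([239.4,  19.7]), 78.4, 8991)
mean [ 4.524329e+02  1.515510e+02  8.053340e+01  3.139100e+00 -1.200000e-03
  1.369700e+00 -3.233000e-01 -3.658000e-01  1.789000e-01] std [1.485e-01 7.900e-03 9.060e-02 3.000e-04 1.000e-04 0.000e+00 3.627e-01
 3.488e-01 3.202e-01]
shift mm [-0.5 -1.7 70.4] turn [ 0.0021 -0.0011 -0.0004] t 13.35 q6 0.29
```

```bash
python3 -m pendant '{"steps":[[[-0.3,-1.2,25],[0.001,-0.001,0]],[[-0.3,-1.6,50],[0.002,-0.001,0]],[[-0.3,-1.6,62],[0.002,-0.001,0]],[[-0.3,-1.6,67],[0.002,-0.001,0]],[[-0.3,-1.6,70],[0.002,-0.001,0]],[[-0.3,-1.6,70],[0.002,-0.001,0]],[[-0.3,-1.6,70],[0.002,-0.001,0]]]}' 1
python3 -m pendant '{"steps":[[[0,0,0],[0,0,0]],[[0,0,0],[0,0,0]],[[0,0,0],[0,0,0]],[[0,0,0],[0,0,0]],[[0,0,0],[0,0,0]],[[0,0,0],[0,0,0]],[[0,0,0],[0,0,0]],[[0,0,0],[0,0,0]]]}' -1 80
python3 -m pendant '{"steps":[[[0,0,-10],[0,0,0]],[[0,0,-35],[0,0,0]],[[0,0,-75],[0,0,0]],[[0,0,-120],[0,0,0]],[[0,0,-140],[0,0,0]],[[0,0,-140],[0,0,0]],[[0,0,-140],[0,0,0]],[[0,0,-140],[0,0,0]]]}'
python3 - <<'E'
from h import *
p,d,c=snap('wrist','w7'); W=fcloud(d,c['mtx'],c['cam_to_world'])
a=avg(3); R=Ro.from_euler('xyz',a[3:6]); Q=(R.inv().apply(W.reshape(-1,3)*1000-a[:3])).reshape(W.shape)
m=(abs(Q[...,1])<20)&(Q[...,0]>25)&(Q[...,0]<140)&(Q[...,2]>-20)&(Q[...,2]<8)&(d>0); q=Q[m]
print(m.sum(),q.min(0),q.max(0),np.percentile(q,[1,50,99],axis=0)); f=(q[:,2]<np.median(q[:,2])+2);print('yaw',np.polyfit(q[f][:,0],q[f][:,1],1),'pitch',np.polyfit(q[f][:,0],q[f][:,2],1))
delta(.603,.1155,.16,89.8)
E
```

```text
time_s: 14.22
position: [0.4507, 0.1516, 0.0104]
tcp_rot: [3.142, -0.0, 1.37]
force: [-1.0, 1.6, 0.6]
finger_gap: 0.998
gripper_force: 0.0
time_s: 15.22
position: [0.4504, 0.1516, 0.0103]
tcp_rot: [-3.141, 0.0, 1.37]
force: [-0.8, -0.5, 5.3]
finger_gap: 0.207
gripper_force: 79.3
time_s: 16.23
position: [0.4495, 0.1515, 0.1487]
tcp_rot: [-3.138, 0.001, 1.37]
force: [-0.4, -0.6, -2.8]
finger_gap: 0.206
gripper_force: 78.6
mean [ 4.499441e+02  1.515041e+02  1.490157e+02  3.144600e+00  9.000000e-04
  1.369700e+00  4.810000e-02  2.181000e-01 -2.486600e+00] std [1.204e-01 2.010e-02 1.354e-01 3.000e-04 1.000e-04 0.000e+00 1.739e-01
 1.373e-01 2.119e-01]
10698 [ 25.0058923  -10.90864303  -6.57133396] [119.53866874   9.44697738  -0.39110991] [[ 26.11701929 -10.37162552  -5.54495082]
 [ 74.80261712  -0.74458415  -3.96168192]
 [118.13707612   9.07242893  -1.96285508]]
yaw [-0.00112563 -0.58352914] pitch [-2.16598751e-04 -3.93497890e+00]
shift mm [ -4.8 157.  -11.2] turn [-0.0027  0.0005 -0.1976] t 16.425 q6 0.29
```

View pics/w7.png

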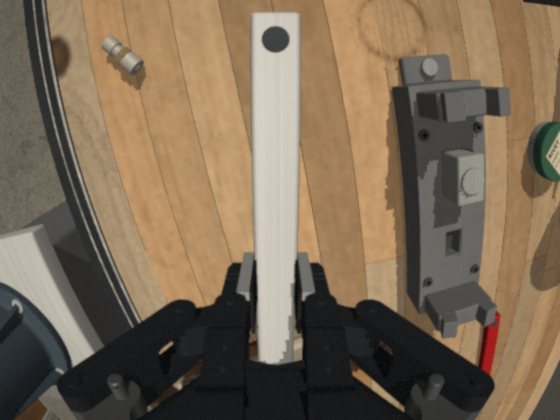

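The bar is held level and centred (end at (275,15), jaws at (275,280)), and the former is still home at (462,178). Moving over the jig.

```bash
python3 -m pendant '{"steps":[[[0,15,-3],[0,0,-0.02]],[[-2,45,-8],[0,0,-0.06]],[[-3,80,-11],[0,0,-0.11]],[[-4,115,-11],[-0.001,0,-0.16]],[[-4.5,140,-11],[-0.002,0,-0.197]],[[-4.5,153,-11],[-0.003,0,-0.197]],[[-4.5,157.3,-11],[-0.003,0,-0.197]],[[-4.5,157.3,-11],[-0.003,0,-0.197]],[[-4.5,157.3,-11],[-0.003,0,-0.197]],[[-4.5,157.3,-11],[-0.003,0,-0.197]],[[-4.5,157.3,-11],[-0.003,0,-0.197]]]}'
python3 - <<'E'
from h import *
p,d,c=snap('wrist','w8'); W=fcloud(d,c['mtx'],c['cam_to_world']); z=W[...,2]
a=avg(3)
m=(abs(z-.164)<.006)&(abs(W[...,0]-.603)<.014)&(W[...,1]>.145)&(W[...,1]<.25); r=W[m]; print('bar',rect(W,m),np.median(z[m]))
m=(z>.07)&(z<.1)&(abs(W[...,0]-.603)<.04)&(W[...,1]>.18)&(W[...,1]<.24); print('postA',m.sum(),rect(W,m))
delta(.6033,.116,.1,89.8)
E
```

```text
time_s: 17.8
position: [0.6034, 0.1159, 0.1609]
tcp_rot: [3.14, 0.0, 1.567]
force: [-0.2, 0.2, -1.4]
finger_gap: 0.209
gripper_force: 78.6
mean [ 6.036187e+02  1.158187e+02  1.608380e+02  3.139600e+00  4.000000e-04
  1.566900e+00 -1.070000e-01 -1.036000e-01 -1.665000e+00] std [3.910e-02 2.940e-02 2.950e-02 0.000e+00 0.000e+00 1.000e-04 4.241e-01
 4.079e-01 2.874e-01]
bar (array([603.5, 190.4]), array([90.8, 20.4]), 90.0, 10349) 0.16513425883875793
postA 1249 (array([603. , 210.3]), array([58.2, 19.6]), 0.2, 1249)
shift mm [ 0.2 -0.5 60.8] turn [ 0.002   0.0004 -0.0005] t 18.0 q6 0.01
```

```bash
python3 -m pendant '{"steps":[[[0.2,-0.4,15],[0.001,0,0]],[[0.2,-0.6,35],[0.002,0,0]],[[0.2,-0.6,50],[0.002,0,0]],[[0.2,-0.6,57],[0.002,0,0]],[[0.2,-0.6,62],[0.002,0,0]],[[0.2,-0.6,66],[0.002,0,0]],[[0.2,-0.6,69],[0.002,0,0]],[[0.2,-0.6,71],[0.002,0,0]],[[0.2,-0.6,72],[0.002,0,0]],[[0.2,-0.6,72],[0.002,0,0]]]}'
python3 -m pendant '{"steps":[[[0,0,0.7],[0,0,0]],[[0,0,1.4],[0,0,0]],[[0,0,2],[0,0,0]],[[0,0,2],[0,0,0]]]}'
```

```text
time_s: 19.25
position: [0.6033, 0.116, 0.0888]
tcp_rot: [3.142, 0.0, 1.567]
force: [-0.3, -1.2, -1.7]
finger_gap: 0.206
gripper_force: 78.6
time_s: 19.75
position: [0.6033, 0.116, 0.0874]
tcp_rot: [3.141, 0.0, 1.567]
force: [-0.6, 0.8, 2.7]
finger_gap: 0.206
gripper_force: 79.2
```

Contact at TCP z=87.4 mm, as expected for the notch floors. Release and back off.

```bash
python3 -m pendant '{"steps":[[[0,0,-0.3],[0,0,0]],[[0,0,-0.3],[0,0,0]],[[0,0,-0.3],[0,0,0]],[[0,0,-0.3],[0,0,0]],[[0,0,-0.3],[0,0,0]],[[0,0,-0.3],[0,0,0]]]}' 1
python3 -m pendant '{"steps":[[[0,0,-15],[0,0,0]],[[0,0,-50],[0,0,0]],[[0,0,-100],[0,0,0]],[[0,0,-140],[0,0,0]],[[0,0,-140],[0,0,0]],[[0,0,-140],[0,0,0]],[[0,0,-140],[0,0,0]],[[0,0,-140],[0,0,0]]]}' 1
python3 - <<'E'
from h import *
p,d,c=snap('wrist','w9'); W=fcloud(d,c['mtx'],c['cam_to_world']); z=W[...,2]
hsv=cv2.cvtColor(p,cv2.COLOR_RGB2HSV)
m=(abs(z-.091)<.004)&(abs(W[...,0]-.603)<.0125)&(abs(W[...,1]-.1155)<.14)&(d>0); print('bar',rect(W,m)); q=W[m]; print(np.linalg.lstsq(np.c_[q[:,:2]-[.603,.1155],np.ones(len(q))],q[:,2],rcond=None)[0])
m=(abs(z-.07)<.003)&(abs(W[...,0]-.603)<.02)&(abs(W[...,1]-.15)<.03)&(d>0); print('former',m.sum(),np.median(z[m]) )
m=(abs(z-.04)<.005)&(abs(W[...,0]-.603)<.033)&(abs(W[...,1]-.185)<.01);print('jig top',np.median(z[m]))
E
```

```text
time_s: 20.5
position: [0.6032, 0.116, 0.087]
tcp_rot: [-3.142, 0.0, 1.567]
force: [-0.0, -0.5, -0.2]
finger_gap: 1.0
gripper_force: 0.0
time_s: 21.5
position: [0.6025, 0.1159, 0.2257]
tcp_rot: [-3.139, 0.0, 1.567]
force: [-0.4, -0.0, 0.0]
finger_gap: 1.004
gripper_force: 0.0
bar (array([603.3, 115.3]), array([238.7,  20.4]), 89.9, 5703)
[ 0.00097833 -0.00052339  0.09158738]
former 210 0.07027510732711595
jig top 0.04083793514944456
```

View pics/w9.png

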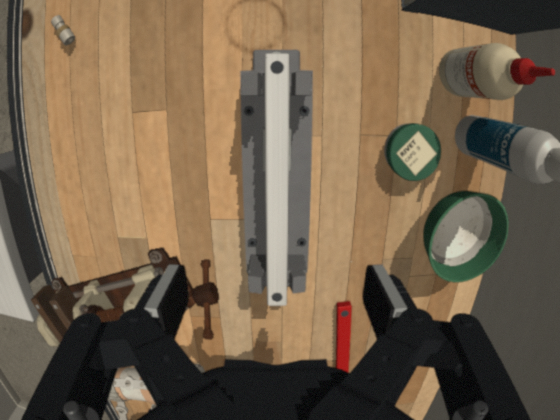

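The bar runs level from (277,65) to (277,297) in both notches, its centre within 0.5 mm of the jig's middle. The former is still home underneath, and the tin and coupling have not been moved. Handing in.

```bash
python3 -c "
from plant import sign_off
print(sign_off())"
```

```text
the job is handed in; nothing more can be done
None
```

The job is handed in (no verdict was returned): by the last measurements the former is fully home in the clear socket (jig y = +35), and the bar lies level and centred in both notches, with the bystanders not touched.

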